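# Find the tired spring foot and flag it

### The job

Three spring feet of the wax pot stand on a test board, and one has gone soft. With the fingertips give each black pad a firm press, first the left, then the middle, then the right, to feel how it yields; then push the red tag behind the softest pad all the way down, leaving the other two tags up. Do not shift any of the loose things round about, and pick nothing up.

Things in the scene. Friction and masses are not known exactly. Their poses are not given: they have to be found in the camera images.
- left_pad (a point): Centre of the top of the left pad at rest (fixed to the board: does not sink): round black rubber pad 40 mm across, 14 mm thick, on a spring, its top 72 mm above the work surface. Sinks straight down at most 12 mm and springs back. The softest of the three takes under 7 N at full depth, the others at least twice as much per mm, up to 21 N; all give way at about 1 N. Axes: board's x away from the robot, y to the left
- left_tag (a point): Centre of the top of the left pad's tag in its highest position, 75 mm above the work surface (fixed to the board: does not move): red plate 22 (x) x 30 (y) x 8 mm on a rod in a brass sleeve, 70 mm behind its pad's centre along the board's x. Goes straight down 22 mm until it meets the sleeve; stays where it is left (about 4 N to move)
- middle_pad (a point): Centre of the top of the middle pad at rest (fixed to the board: does not sink): round black rubber pad 40 mm across, 14 mm thick, on a spring, its top 72 mm above the work surface. Sinks straight down at most 12 mm and springs back. The softest of the three takes under 7 N at full depth, the others at least twice as much per mm, up to 21 N; all give way at about 1 N. Bays are 80 mm apart
- middle_tag (a point): Centre of the top of the middle pad's tag in its highest position, 75 mm above the work surface (fixed to the board: does not move): red plate 22 (x) x 30 (y) x 8 mm on a rod in a brass sleeve, 70 mm behind its pad's centre along the board's x. Goes straight down 22 mm until it meets the sleeve; stays where it is left (about 4 N to move)
- right_pad (a point): Centre of the top of the right pad at rest (fixed to the board: does not sink): round black rubber pad 40 mm across, 14 mm thick, on a spring, its top 72 mm above the work surface. Sinks straight down at most 12 mm and springs back. The softest of the three takes under 7 N at full depth, the others at least twice as much per mm, up to 21 N; all give way at about 1 N. Bays are 80 mm apart
- right_tag (a point): Centre of the top of the right pad's tag in its highest position, 75 mm above the work surface (fixed to the board: does not move): red plate 22 (x) x 30 (y) x 8 mm on a rod in a brass sleeve, 70 mm behind its pad's centre along the board's x. Goes straight down 22 mm until it meets the sleeve; stays where it is left (about 4 N to move)
- tag_1 (a joint): How far the red tag of spring foot 1 is pushed down, m: 0 highest, 0.022 fully down; starts between 0 and 0.004. The feet look alike; which numbered foot stands in which bay changes from start to start
- tag_2 (a joint): How far the red tag of spring foot 2 is pushed down, m: 0 highest, 0.022 fully down; starts between 0 and 0.004. The feet look alike; which numbered foot stands in which bay changes from start to start
- tag_3 (a joint): How far the red tag of spring foot 3 is pushed down, m: 0 highest, 0.022 fully down; starts between 0 and 0.004. The feet look alike; which numbered foot stands in which bay changes from start to start
- loupe: A loose bystander, to be left where it is: black eye loupe, a cup 34 mm across and 30 mm high; origin at the centre of its underside, z up
- tape_roll: A loose bystander, to be left where it is: roll of tan tape, 72 mm across, 18 mm high; origin at the centre of its underside, z up
- pliers_flat: A loose bystander, to be left where it is: pliers with black handles, 38 x 135 x 13 mm; origin at the centre of its underside, z up
- mould_b: A loose bystander, to be left where it is: orange rubber mould, 46 x 56 x 23 mm; origin at the centre of its underside, z up
- tin_round: A loose bystander, to be left where it is: round white tin, 68 mm across, 13 mm high; origin at the centre of its underside, z up
- side_cutter: A loose bystander, to be left where it is: side cutter with red handles, 36 x 125 x 13 mm; origin at the centre of its underside, z up

How it is judged:
On the way, in this order (a step that is already met when the one before it is completed fails the run):
1. the fingers, over the left pad, press down with more than 2 N (horizontal distance between the grasp point and left_pad below 0.04 m and contact force between the fingers and anything else above 2 N), for 0.1 s.
2. the fingers, over the middle pad, press down with more than 2 N (horizontal distance between the grasp point and middle_pad below 0.04 m and contact force between the fingers and anything else above 2 N), for 0.1 s.
3. the fingers, over the right pad, press down with more than 2 N (horizontal distance between the grasp point and right_pad below 0.04 m and contact force between the fingers and anything else above 2 N), for 0.1 s.
4. the softest pad's tag is pushed fully down (within 3 mm) (value of joint tag_2 above 0.019 m), for 0.2 s.
At the end, for the whole second after the job is handed in: The softest foot's tag is down by more than 19 mm of 22, the other two tags by less than 8 mm, and every loose bystander is within 20 mm of where it stood (value of joint tag_2 above 0.019 m and value of joint each of tag_1, tag_3 below 0.008 m and distance of each of loupe, tape_roll, pliers_flat, mould_b, tin_round, side_cutter from where it was at the start of the episode below 0.02 m); the robot touches nothing.
It fails at once if a tag of a stiffer foot is pushed down (more than 8 mm) (value of joint any of tag_1, tag_3 above 0.008 m).
It fails at once if a loose bystander is lifted or shifted by more than 20 mm (distance of any of loupe, tape_roll, pliers_flat, mould_b, tin_round, side_cutter from where it was at the start of the episode above 0.02 m).
It also fails if it takes over 48 s, if anything falls off the work surface, if the arm or the gripper's body presses on something with over 40 N, if the wrist force passes 120 N, or if a joint passes its speed limit or range.

### The arm

A 7-joint arm with a two-finger parallel gripper is mounted at the origin on a cart in front of the work surface, level with it; the furniture and walls round the work are solid. World frame = base frame: x ahead of the robot, y to its left, z up, the work surface at z = 0. Lengths are in m, angles in rad, forces in N, time in s.
With the tool pointing down it reaches from about 0.425 to 0.925 m from the base axis. Payload 6.8 kg.
Tool frame: the origin (TCP) lies on the centre line of the jaws, within the pads' length; the fingertips stand bot.finger_overhang ahead of it and the grasp point (between the pads) lies 3 mm ahead of it (bot.finger_overhang is the distance from the TCP to the fingertips, in m); z points along the fingers, y is the direction in which the jaws open and shut (so a half turn about z gives the same grasp; the last joint's range is limited). The gripper opens to 85 mm and grips with 20 to 120 N. Pads are 22 mm wide; open, the fingers measure 114 mm over their backs; the gripper's body (76 mm by 85 mm) begins 54 mm behind the grasp point. The pads swing forward as they close: fully open they stand 13 mm farther back than shut.
Start: joints at [1.117, 0.477, 0.022, 1.555, -0.011, 1.109, -0.083], TCP at [0.229, -0.635, 0.219] pointing down, gripper open.
Joint ranges: [-2.96, 2.96], [-0.34, 2.1], [-1.41, 1.46], [0.24, 2.44], [-1.37, 4.51], [0.17, 1.92], [-2.96, 2.96]. Speed limits (rad/s): [2.39, 2.39, 3.14, 3.14, 3.14, 3.14, 3.14].

### API

Orientations are given as a unit quaternion [w, x, y, z].
In Python, from station import bot gives the robot as it stands.
- The arm moves only by the tool drive_tool, never from a script. Its argument "increments" is text: rows parted by semicolons, each of 4 numbers parted by spaces: the shift along the world's x, y, z in m, then the turn about the world's z in rad. In form: tx ty tz spin; .... A call has 1 to 12 rows; each row shifts and turns the commanded pose from where the row before left it; what a row does not reach is not made up. A row lasts 1/12 s, in which the tool goes at most 41.7 mm and 7.16 degrees, less where a joint would pass 70% of its speed; a pose out of reach is approached as far as the arm can. A call is refused whole if a number of a shift passes 0.0417 or a number of a turn 0.125, either way. A call with a gripper value outside its range is refused whole. "grip" is the opening, from 0 (shut) to 1 (fully open), set as the call begins (left out, the last holds). The fingers move at their own pace and stop on an object; "squeeze" is the grip in N (left out, the last holds). Time passes only in rows, so rows that do not move let the fingers close. It gives the time, the measured TCP pose, the force and the opening at its end, in the units of the state.
- bot.get_obs(): the state, without advancing time (a new reading comes with each control period).
- bot.read_camera(name): name is "scene" or "side" or "wrist"; returns the picture (480x640x3 uint8, red, green, blue); there is no depth.
- bot.calibration(name): a dict with "fx", "fy", "cx", "cy" (pixels), "camera_from_world" (4x4, takes a point from world to camera coordinates). Camera axes: x right, y down, z forward; pixel columns grow to the right and rows downward; lengths in m; the calibration is good to about 2 mm. A picture is of the moment at which its call begins: read the wrist's pose just before it. calibration takes no time and is no camera call; for the wrist camera it gives the pose at the moment of the call.
- bot.hand_in(): hands the job in, once; it reports no verdict.
The state is a dict: "t": time; "q": joint angles; "joint_vel": joint speeds; "joint_torque": joint torques, N m; "eef_pos": TCP position; "tool_rot": TCP orientation; "contact_force": force on the tool from outside, world axes, zero at the start; "torque": the same for the moment, N m; "gripper_width": opening from 0.0 (shut) to 1.0 (fully open).
Only numpy, scipy, OpenCV 4.12 (cv2) and the standard library are available. Lean on these libraries where they do the work, as an engineer would, in place of code of your own. Each camera call takes 0.05 s, during which the arm holds its last target.

## Working session

There is one attempt and no reset: what is moved stays moved. The work goes in short steps, Python scripts to look and compute and a tool call to move; the robot and the scene stay as the last step left them, time stands still between calls to the robot, and variables do not carry over. Pictures are saved under pics/ and viewed, and the job is handed in when it is done.

Besides the shell and the picture viewer there is one more tool, called after ">>>" as a command line: name --argument value ..., lists and objects as JSON in quotes. drive_tool: Moves the arm, as the interface text tells. Its arguments: {"type":"object","properties":{"increments":{"type":"string"},"grip":{"type":"number"},"squeeze":{"type":"number"}},"required":["increments"]}

```bash
mkdir -p pics
python3 - <<'E'
from station import bot
import cv2
o=bot.get_obs();print(o, bot.finger_overhang)
for n in("scene","side"):
    cv2.imwrite(f"pics/{n}0.png",bot.read_camera(n)[:,:,::-1]);c=bot.calibration(n);print(n,c)
E
```

```text
{'t': 0.0, 'q': array([ 1.11690913,  0.47776669,  0.02232959,  1.55644089, -0.01149696,
        1.10931992, -0.0831157 ]), 'joint_vel': array([-4.94761658e-05, -1.54884934e-03,  1.62591971e-03, -8.84890710e-04,
       -1.72240836e-03,  5.35255629e-04,  1.20946585e-03]), 'joint_torque': array([-4.41668290e-04, -5.96456659e+01,  1.60784461e+00, -2.81203544e+01,
        1.24589272e-02,  9.37049626e-03,  2.38308394e-05]), 'eef_pos': array([ 0.22856403, -0.6344715 ,  0.21785242]), 'tool_rot': array([-8.76275577e-04,  9.85089286e-01,  1.72041516e-01, -2.19753536e-04]), 'contact_force': array([-0.4680389 ,  0.16441168,  0.0248668 ]), 'torque': array([ 0.03810462, -0.00866423, -0.02854942]), 'gripper_width': 1.000048741977819} 0.022
scene {'fx': 487.7080070072731, 'fy': 487.7080070072731, 'cx': 313.8291618991487, 'cy': 240.45133620284457, 'camera_from_world': array([[-0.61392687, -0.78925432,  0.01309254,  0.49065167],
       [-0.54121594,  0.40879886, -0.73482569,  0.2415433 ],
       [ 0.57461214, -0.45821513, -0.67812963,  0.99399962],
       [ 0.        ,  0.        ,  0.        ,  1.        ]])}
side {'fx': 618.2726796945867, 'fy': 618.2726796945867, 'cx': 322.1669975928113, 'cy': 242.9647375236017, 'camera_from_world': array([[-0.846994  , -0.53135773,  0.01612827,  0.54916236],
       [-0.21622975,  0.31664111, -0.92357084,  0.13029062],
       [ 0.48563964, -0.78574637, -0.38308847,  1.18250361],
       [ 0.        ,  0.        ,  0.        ,  1.        ]])}
```

View pics/scene0.png

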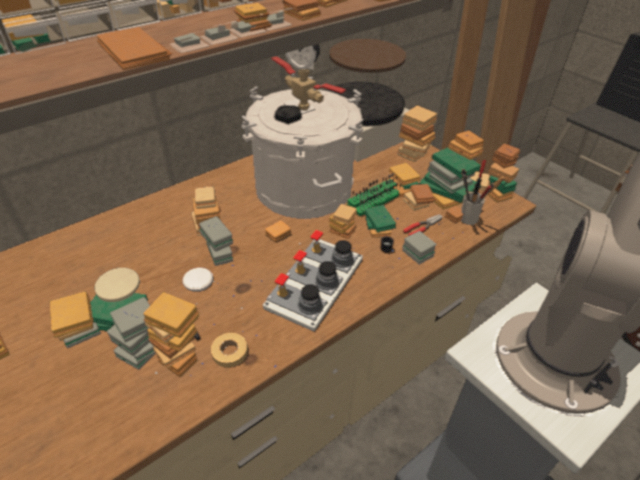

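View pics/side0.png

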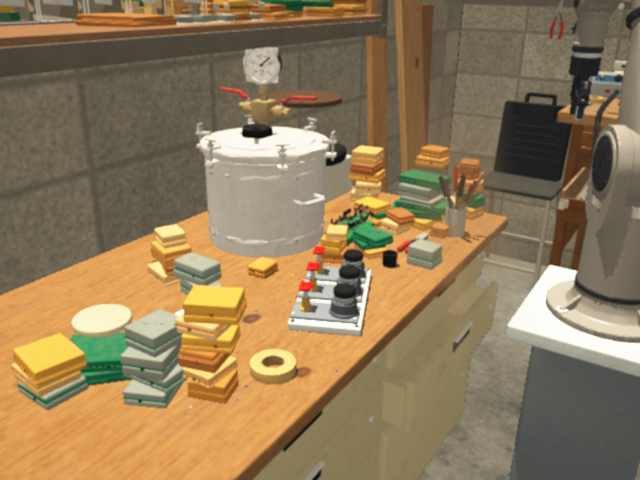

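The scene view shows the board with three pads near (343,252), (327,272), (310,297) and red tags near (317,237), (300,257), (282,280). World +y runs down the picture, so the lowest one is the left pad. Next I'll zoom in and measure.

```bash
cat > h.py <<'E'
import numpy as np,cv2
def ray(c,u,v,z):
    M=np.array(c["camera_from_world"]);R=M[:3,:3];o=-R.T@M[:3,3]
    d=R.T@np.array([(u-c["cx"])/c["fx"],(v-c["cy"])/c["fy"],1]);return o+d*(z-o[2])/d[2]
def proj(c,p):
    M=np.array(c["camera_from_world"]);q=M[:3,:3]@p+M[:3,3];return c["fx"]*q[0]/q[2]+c["cx"],c["fy"]*q[1]/q[2]+c["cy"]
E
python3 - <<'E'
from station import bot
from h import *
for n,(a,b,x,y) in dict(scene=(255,220,370,335),side=(285,240,375,335)).items():
    im=cv2.imread(f"pics/{n}0.png");c=bot.calibration(n)
    cv2.imwrite(f"pics/{n}z.png",cv2.resize(im[b:y,a:x],None,fx=5,fy=5,interpolation=cv2.INTER_CUBIC))
    h=cv2.cvtColor(im,cv2.COLOR_BGR2HSV)
    red=((((h[...,0]<5)|(h[...,0]>174))&(h[...,1]>170)&(h[...,2]>120))).astype(np.uint8)
    blk=(h[...,2]<45).astype(np.uint8)
    for nm,m,z in(("red",red,.073),("blk",blk,.070)):
        k=np.zeros_like(m);k[b:y,a:x]=m[b:y,a:x]
        N,_,st,ce=cv2.connectedComponentsWithStats(k)
        for i in range(1,N):
            if st[i,4]>25: print(n,nm,st[i],ce[i].round(1),ray(c,*ce[i],z).round(4))
E
```

```text
scene red [311 231  12   9  71] [316.3 234.8] [0.5272 0.2054 0.073 ]
scene red [294 251  12  10  74] [299.3 255.2] [0.496  0.2786 0.073 ]
scene red [275 274  13  11  86] [281.  278.9] [0.4614 0.3534 0.073 ]
scene blk [337 248  13   6  42] [343.1 250.7] [0.4498 0.1878 0.07  ]
scene blk [321 269  14   7  47] [327.6 272.8] [0.4171 0.2603 0.07  ]
scene blk [303 294  16   6  50] [310.9 297. ] [0.3842 0.3317 0.07  ]
side red [314 246  10   8  65] [318.6 249.9] [0.5286 0.2067 0.073 ]
side red [307 262  12   9  79] [312.6 266.1] [0.496  0.2792 0.073 ]
side red [299 282  13   9  94] [305.4 285.9] [0.4609 0.3571 0.073 ]
side blk [345 254  17   7  81] [353.1 257.6] [0.4553 0.1948 0.07  ]
side blk [340 270  20   9 104] [349.9 274.5] [0.4218 0.2661 0.07  ]
side blk [335 289  21   9 115] [345.1 293.8] [0.3897 0.3391 0.07  ]
```

```bash
ls pics
```

```text
scene0.png
scenez.png
side0.png
sidez.png
```

View pics/scenez.png

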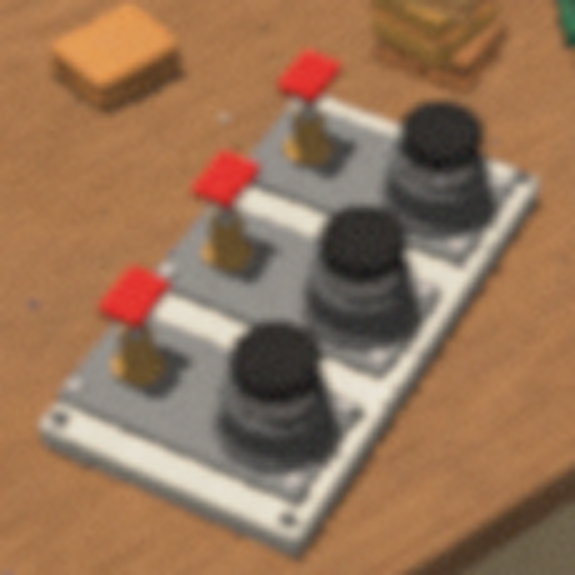

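View pics/sidez.png

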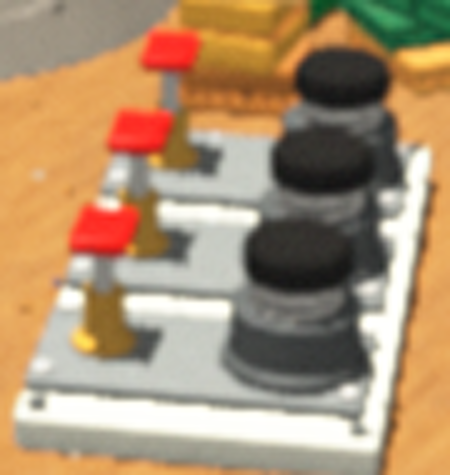

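```bash
python3 - <<'E'
from station import bot
from h import *
mid=np.array([.4965,.2795]);yaw=np.arctan2(.067,.149);print(yaw)
ex=np.array([np.cos(yaw),np.sin(yaw)]);ey=np.array([-ex[1],ex[0]])
for n,(a,b,x,y) in dict(scene=(255,220,370,335),side=(285,240,375,335)).items():
    im=cv2.imread(f"pics/{n}0.png");c=bot.calibration(n)
    big=cv2.resize(im[b:y,a:x],None,fx=6,fy=6,interpolation=cv2.INTER_CUBIC)
    for k in(1,0,-1):
        t=mid+.08*k*ey;p=t-.07*ex
        print(k,'tag',t.round(4),'pad',p.round(4))
        L=[np.r_[t+.011*i*ex+.015*j*ey,.073] for i,j in((1,1),(1,-1),(-1,-1),(-1,1))]
        C=[np.r_[p+.02*np.cos(w)*ex+.02*np.sin(w)*ey,.072] for w in np.linspace(0,6.28,30)]
        for Q in(L,C):
            P=np.array([proj(c,q) for q in Q]);P=((P+.5-[a,b])*6).astype(np.int32)
            cv2.polylines(big,[P],True,(255,255,0),1)
    cv2.imwrite(f"pics/{n}o.png",big)
E
python3 -c "
import cv2,numpy as np
a=cv2.imread('pics/sceneo.png');b=cv2.imread('pics/sideo.png')
print(a.shape,b.shape)"
```

```text
0.4225748304103521
1 tag [0.4637 0.3525] pad [0.3998 0.3238]
0 tag [0.4965 0.2795] pad [0.4327 0.2508]
-1 tag [0.5293 0.2065] pad [0.4655 0.1778]
1 tag [0.4637 0.3525] pad [0.3998 0.3238]
0 tag [0.4965 0.2795] pad [0.4327 0.2508]
-1 tag [0.5293 0.2065] pad [0.4655 0.1778]
(690, 690, 3) (570, 540, 3)
```

View pics/sceneo.png

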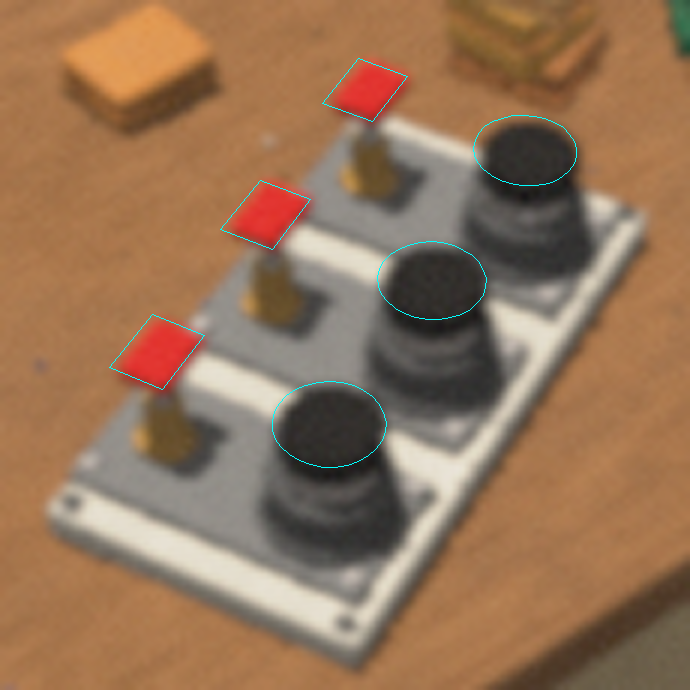

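View pics/sideo.png

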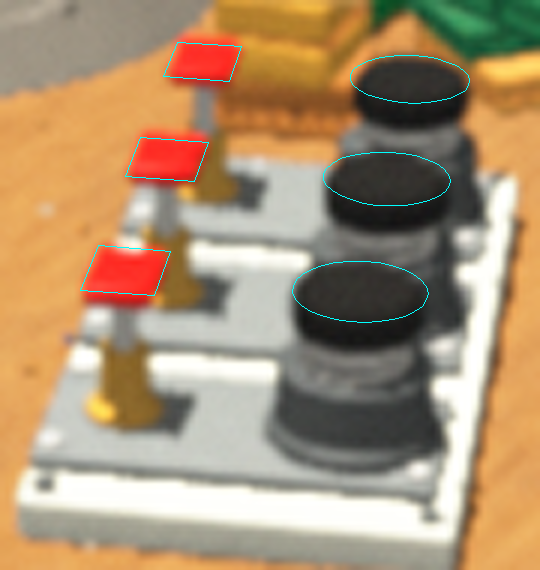

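Both overlays agree with the pad discs and tag plates to about 2 mm. Before moving I'll check the obstacles along the way (pot, pen cup).

Run:
```python
from station import bot
from h import *
cs,cd=bot.calibration("scene"),bot.calibration("side")
def tri(a,b):
    P=[]
    for c in(cs,cd):
        P.append(np.array([[c["fx"],0,c["cx"]],[0,c["fy"],c["cy"]],[0,0,1]])@c["camera_from_world"][:3])
    X=cv2.triangulatePoints(P[0],P[1],np.array(a,float),np.array(b,float));return (X[:3]/X[3]).ravel().round(3)
print('potknob',tri((289,113),(257,130)),'gauge',tri((302,57),(263,65)))
print('pot handle', tri((327,182),(315,200)),'cup base',tri((472,220),(457,235)),'pens top',tri((464,172),(457,168)))
print('yellow pile top',tri((170,312),(214,303)),'pile R',tri((418,115),(367,155)))
print('pot base front',ray(cs,320,213,0),'loupe',tri((387,243),(390,258)),'greyblock',tri((419,240),(425,247)),'tape',tri((229,349),(274,366)))
```

```text
potknob [0.737 0.13  0.276] gauge [0.743 0.091 0.405]
pot handle [0.6   0.114 0.141] cup base [ 0.389 -0.224 -0.006] pens top [ 0.372 -0.109  0.2  ]
yellow pile top [0.458 0.597 0.146] pile R [ 0.711 -0.329  0.131]
pot base front [0.65374839 0.09185976 0.        ] loupe [0.445 0.044 0.016] greyblock [ 0.387 -0.007  0.039] tape [0.414 0.517 0.012]
```

>>> drive_tool --increments "0.009 0.027 0.014 0.04; 0.009 0.027 0.014 0.04; 0.009 0.027 0.014 0.04; 0.009 0.027 0.014 0.04; 0.009 0.027 0.014 0.04; 0.009 0.027 0.014 0.04; 0.009 0.027 0.014 0.04; 0.009 0.027 0.014 0.04; 0 0 0 0" --grip 0

```text
t: 0.85
eef_pos: [0.3045, -0.4147, 0.3338]
tool_rot: [0.001, 0.944, 0.331, 0.002]
contact_force: [1.0, -0.6, -0.4]
gripper_width: -0.003
```

>>> drive_tool --increments "0.0155 0.0305 0 0.08; 0.0155 0.0305 0 0.08; 0.0155 0.0305 0 0.08; 0.0155 0.0305 0 0.08; 0.0155 0.0305 0 0.08; 0.0155 0.0305 0 0.08; 0.0155 0.0305 0 0.08; 0.0155 0.0305 0 0.08; 0.0155 0.0305 0 0.08; 0.0155 0.0305 0 0.08; 0.0155 0.0305 0 0.08; 0.0155 0.0305 0 0.08"

```text
t: 1.85
eef_pos: [0.4871, -0.0519, 0.3305]
tool_rot: [-0.0, 0.686, 0.727, -0.0]
contact_force: [0.7, -0.1, 0.3]
gripper_width: 0.003
```

>>> drive_tool --increments "-0.0075 0.031 -0.008 0.04; -0.0075 0.031 -0.008 0.04; -0.0075 0.031 -0.008 0.04; -0.0075 0.031 -0.008 0.04; -0.0075 0.031 -0.008 0.04; -0.0075 0.031 -0.008 0.04; -0.0075 0.031 -0.008 0.04; -0.0075 0.031 -0.008 0.04; -0.0075 0.031 -0.008 0; -0.0075 0.031 -0.008 0; -0.0075 0.031 -0.008 0; 0 0 0 0"

```text
t: 2.85
eef_pos: [0.401, 0.2936, 0.2417]
tool_rot: [-0.002, 0.56, 0.829, 0.0]
contact_force: [-0.5, -0.0, 0.1]
gripper_width: -0.002
```

>>> drive_tool --increments "0 0.015 0 0; 0 0.015 0 0; 0 0 -0.03 0; 0 0 -0.03 0; 0 0 -0.03 0; 0 0 -0.03 0; 0 0 -0.01 0; 0 0 0 0; 0 0 0 0"

```text
t: 3.6
eef_pos: [0.4045, 0.3181, 0.1132]
tool_rot: [-0.0, 0.563, 0.827, -0.0]
contact_force: [0.6, -0.2, 0.5]
gripper_width: 0.002
```

Run:
```python
from station import bot
from h import *
o=bot.get_obs();print(o['eef_pos'],o['contact_force'])
for n in("side",):
    im=np.ascontiguousarray(bot.read_camera(n)[:,:,::-1]);cv2.imwrite(f"pics/{n}1.png",cv2.resize(im[180:350,240:440],None,fx=3.5,fy=3.5))
```

```text
[0.40448665 0.31812264 0.11322522] [ 0.63083864 -0.23514057  0.47889829]
```

View pics/side1.png

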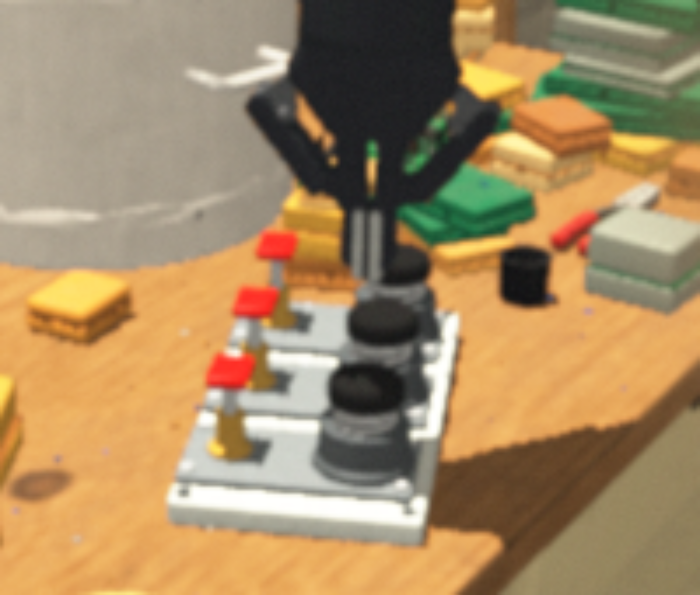

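Run:
```python
from station import bot
from h import *
o=bot.get_obs();e=o['eef_pos'];print(o['t'],e)
for n,(a,b,x,y) in dict(side=(240,180,440,350),scene=(230,160,430,330)).items():
    c=bot.calibration(n)
    im=np.ascontiguousarray(bot.read_camera(n)[:,:,::-1]);z=cv2.resize(im[b:y,a:x],None,fx=3.5,fy=3.5)
    for p,col in((e-[0,0,.022],(255,0,255)),(e,(255,255,0)),(np.array([.3998,.3238,.072]),(0,255,0))):
        u,v=proj(c,p);print(n,u,v);cv2.circle(z,(int((u-a)*3.5),int((v-b)*3.5)),4,col,-1)
    cv2.imwrite(f"pics/{n}2.png",z)
```

```text
3.65 [0.40502097 0.31869328 0.11411432]
side 343.79812409721757 276.0695754706629
side 344.16831468920105 264.74919500282886
side 344.5570758584286 288.0779803706486
scene 309.84140409133715 281.1320527896941
scene 309.92212115730587 273.87864069946215
scene 309.3564719196829 290.1596875485096
```

View pics/side2.png

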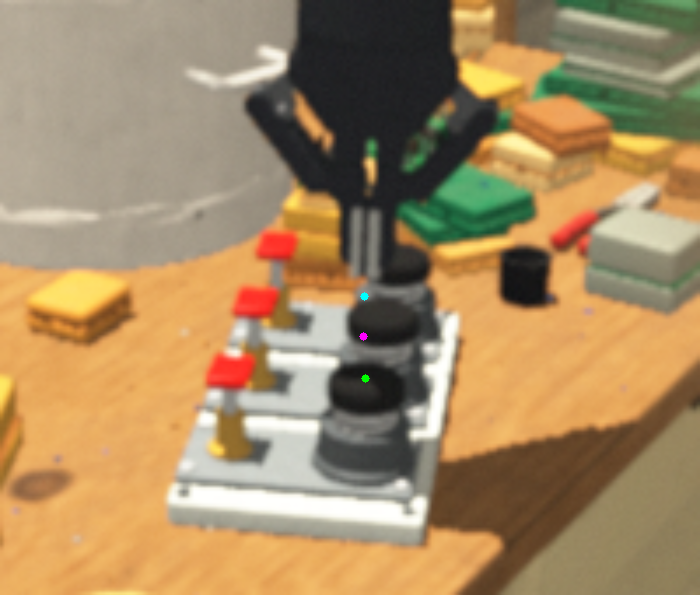

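View pics/scene2.png

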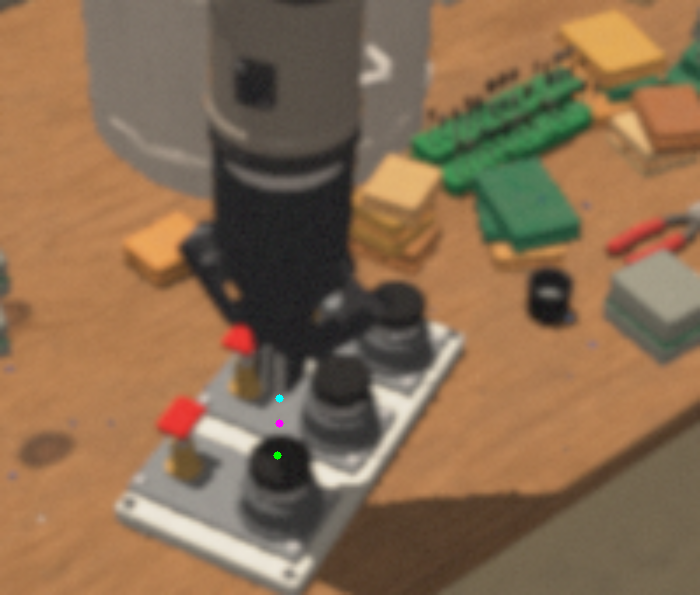

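```bash
cat >> h.py <<'E'
def tri(cs,cd,a,b):
    P=[np.array([[c["fx"],0,c["cx"]],[0,c["fy"],c["cy"]],[0,0,1]])@c["camera_from_world"][:3] for c in(cs,cd)]
    X=cv2.triangulatePoints(P[0],P[1],np.array(a,float),np.array(b,float));return (X[:3]/X[3]).ravel().round(4)
E
python3 - <<'E'
from station import bot
from h import *
o=bot.get_obs();print(o)
cs,cd=bot.calibration("scene"),bot.calibration("side")
print(tri(cs,cd,(311.4,270),(344.9,258.6)))
# known check: pad left top centre & tags from both views
print(tri(cs,cd,(230+278/3.5,160+455/3.5),(240+366/3.5,180+380/3.5)),tri(cs,cd,(281,278.9),(305.4,285.9)))
w=bot.calibration("wrist");print(w)
im=bot.read_camera("wrist")[:,:,::-1];cv2.imwrite("pics/w1.png",im)
E
```

```text
{'t': 3.75, 'q': array([-0.17355733,  0.45323249, -0.75997715,  1.99205943,  0.4139246 ,
        0.85084431, -0.78688609]), 'joint_vel': array([ 0.00162265, -0.00331114,  0.00319271,  0.00510067,  0.00425869,
       -0.00365436, -0.0036809 ]), 'joint_torque': array([-3.75958497e-02, -4.42259288e+01, -7.64296085e+00, -2.14640594e+01,
        4.19090880e-03,  1.31856278e-02,  9.44725180e-03]), 'eef_pos': array([0.4053572 , 0.31889188, 0.11461101]), 'tool_rot': array([5.29334902e-04, 5.63028441e-01, 8.26435982e-01, 1.50420217e-03]), 'contact_force': array([ 0.44328933, -0.17993701,  0.10990492]), 'torque': array([0.04559464, 0.01241027, 0.03746032]), 'gripper_width': 0.002683399972406529}
[0.4052 0.3156 0.1244]
[0.4007 0.3226 0.0704] [0.4643 0.3516 0.0697]
{'fx': 408.05966814063646, 'fy': 408.05966814063646, 'cx': 321.1703113020672, 'cy': 240.54313711688803, 'camera_from_world': array([[ 0.93047224,  0.3663448 ,  0.00359225, -0.49479647],
       [ 0.34698404, -0.88436016,  0.31226459,  0.13349614],
       [ 0.11757335, -0.28930708, -0.94998838,  0.32674915],
       [ 0.        ,  0.        ,  0.        ,  1.        ]])}
```

View pics/w1.png

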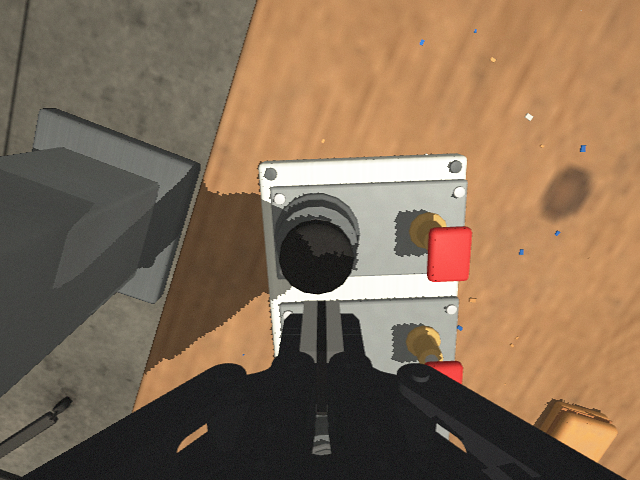

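Run:
```python
from station import bot
from h import *
w=bot.calibration("wrist");o=bot.get_obs();e=o['eef_pos']
for d in(-.022,0,.01,.03):print(d,proj(w,e+[0,0,d]))
print(proj(w,np.array([.3998,.3238,.072])),proj(w,np.array([.4637,.3525,.073])))
M=w["camera_from_world"];print("cam",-M[:3,:3].T@M[:3,3])
```

```text
-0.022 (np.float64(320.1605985077673), np.float64(284.73381369373016))
0 (np.float64(320.2214606813564), np.float64(306.2501209808388))
0.01 (np.float64(320.25426011261465), np.float64(317.84554388767054))
0.03 (np.float64(320.3327716870636), np.float64(345.60135775069364))
(np.float64(313.84138539366387), np.float64(256.5069718235658)) (np.float64(449.8855951391453), np.float64(251.005402388342))
cam [0.37559498 0.39374568 0.27037614]
```

The fingertips look about 1–3 cm higher than the stated overhang implies, while their xy agrees with the state. So I'll creep down on force feedback instead of trusting the tip height, and correct xy on the way.

>>> drive_tool --increments "-0.005 0.005 0 0; 0 0 -0.005 0; 0 0 -0.005 0; 0 0 -0.004 0; 0 0 0 0; 0 0 0 0"

```text
t: 4.3
eef_pos: [0.3991, 0.3226, 0.0983]
tool_rot: [-0.0, 0.563, 0.827, -0.0]
contact_force: [-0.2, 0.2, -0.1]
gripper_width: -0.001
```

>>> drive_tool --increments "0 0 -0.002 0; 0 0 -0.002 0; 0 0 -0.002 0; 0 0 0 0; 0 0 0 0"

```text
t: 4.72
eef_pos: [0.3992, 0.3228, 0.0927]
tool_rot: [-0.0, 0.563, 0.827, -0.0]
contact_force: [-1.0, 0.6, -0.1]
gripper_width: -0.004
```

>>> drive_tool --increments "0 0 -0.002 0; 0 0 -0.002 0; 0 0 0 0; 0 0 0 0"

```text
t: 5.05
eef_pos: [0.3992, 0.3229, 0.0887]
tool_rot: [-0.0, 0.563, 0.827, -0.0]
contact_force: [-0.2, 0.5, -1.1]
gripper_width: 0.003
```

Run:
```python
from station import bot
from h import *
o=bot.get_obs();e=o['eef_pos'];print(o['t'],e,o['contact_force'])
im=bot.read_camera("side")[:,:,::-1];cv2.imwrite("pics/s3.png",cv2.resize(im[220:350,260:400],None,fx=5,fy=4.5))
```

```text
5.05 [0.399221   0.32285596 0.0886687 ] [-0.24411995  0.53490145 -1.12686475]
```

View pics/s3.png

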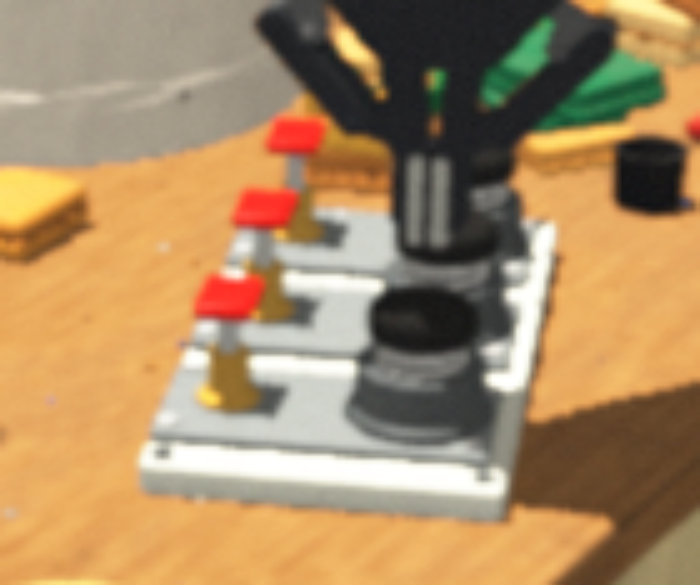

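The picture shows the shut tips still about 2 cm above the left pad (tip row about 275, pad row about 288), so I'll keep going down.

>>> drive_tool --increments "0 0 -0.004 0; 0 0 -0.004 0; 0 0 -0.004 0; 0 0 0 0; 0 0 0 0"

```text
t: 5.52
eef_pos: [0.399, 0.3228, 0.0764]
tool_rot: [-0.0, 0.563, 0.827, -0.0]
contact_force: [-0.5, 0.2, 0.9]
gripper_width: 0.001
```

>>> drive_tool --increments "0 0 -0.002 0; 0 0 -0.002 0; 0 0 0 0; 0 0 0 0"

```text
t: 5.85
eef_pos: [0.3992, 0.3229, 0.0727]
tool_rot: [-0.0, 0.563, 0.827, -0.0]
contact_force: [0.5, 0.6, 0.3]
gripper_width: -0.001
```

>>> drive_tool --increments "0 0 -0.002 0; 0 0 -0.002 0; 0 0 0 0; 0 0 0 0"

```text
t: 6.18
eef_pos: [0.3992, 0.3229, 0.0686]
tool_rot: [-0.0, 0.563, 0.827, -0.0]
contact_force: [-0.2, -0.5, 0.2]
gripper_width: 0.001
```

Run:
```python
from station import bot
from h import *
o=bot.get_obs();e=o['eef_pos'];print(o['t'],e,o['contact_force'])
im=bot.read_camera("side")[:,:,::-1];cv2.imwrite("pics/s4.png",cv2.resize(im[220:350,260:400],None,fx=5,fy=4.5))
im=bot.read_camera("wrist")[:,:,::-1];cv2.imwrite("pics/w4.png",im)
```

```text
6.1833 [0.39919266 0.32287277 0.06864944] [-0.21627647 -0.51761747  0.16233906]
```

View pics/s4.png

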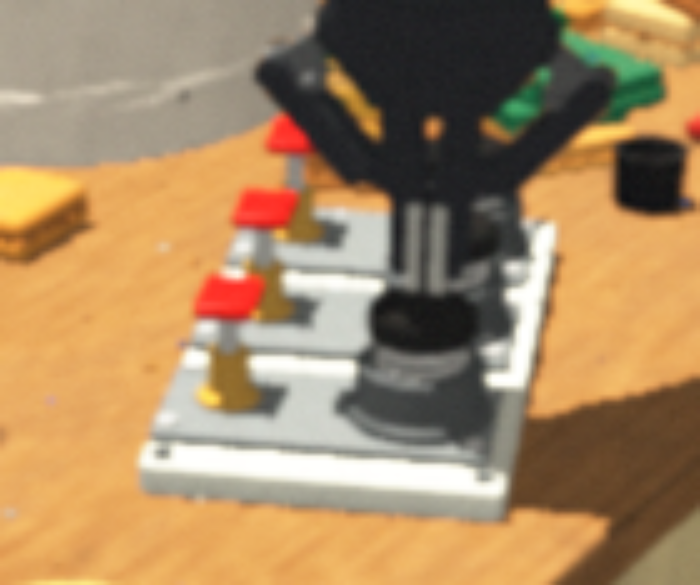

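View pics/w4.png

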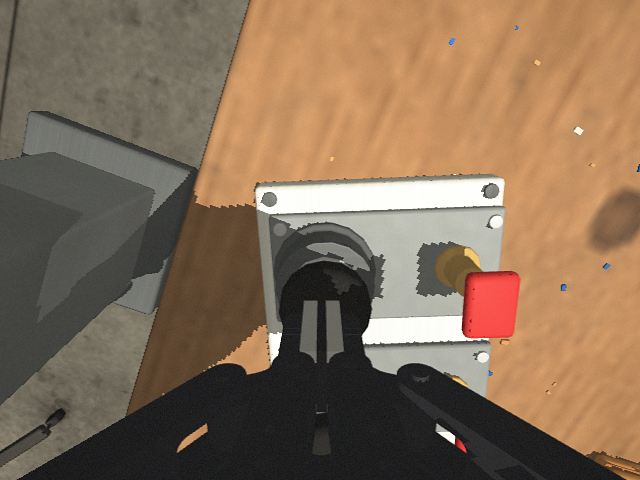

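The tips sit centred just over the left pad top, in side view at about row 284. Now I'll press in 2 mm steps.

>>> drive_tool --increments "0 0 -0.002 0; 0 0 -0.002 0; 0 0 0 0; 0 0 0 0"

```text
t: 6.62
eef_pos: [0.3992, 0.3228, 0.0646]
tool_rot: [-0.0, 0.563, 0.827, -0.0]
contact_force: [-0.5, -0.1, -0.1]
gripper_width: -0.001
```

>>> drive_tool --increments "0 0 -0.002 0; 0 0 0 0; 0 0 0 0"

```text
t: 6.87
eef_pos: [0.3992, 0.3229, 0.0627]
tool_rot: [-0.0, 0.563, 0.827, -0.0]
contact_force: [-0.7, -0.2, -0.7]
gripper_width: -0.004
```

>>> drive_tool --increments "0 0 -0.002 0; 0 0 0 0; 0 0 0 0"

```text
t: 7.12
eef_pos: [0.3992, 0.3229, 0.0607]
tool_rot: [-0.0, 0.563, 0.827, -0.0]
contact_force: [0.6, 0.2, -0.0]
gripper_width: -0.003
```

>>> drive_tool --increments "0 0 -0.002 0; 0 0 0 0; 0 0 0 0"

```text
t: 7.37
eef_pos: [0.3994, 0.3231, 0.0589]
tool_rot: [0.0, 0.563, 0.827, 0.0]
contact_force: [0.7, 1.4, 2.0]
gripper_width: 0.006
```

>>> drive_tool --increments "0 0 -0.002 0; 0 0 0 0; 0 0 0 0"

```text
t: 7.62
eef_pos: [0.3995, 0.3232, 0.057]
tool_rot: [0.0, 0.563, 0.827, 0.0]
contact_force: [0.0, -0.3, 5.8]
gripper_width: 0.003
```

>>> drive_tool --increments "0 0 -0.002 0; 0 0 0 0; 0 0 0 0"

```text
t: 7.87
eef_pos: [0.3995, 0.3232, 0.0553]
tool_rot: [0.0, 0.563, 0.827, 0.0]
contact_force: [-1.1, -0.2, 8.0]
gripper_width: -0.0
```

>>> drive_tool --increments "0 0 -0.002 0; 0 0 0 0; 0 0 0 0"

```text
t: 8.12
eef_pos: [0.3995, 0.3232, 0.0535]
tool_rot: [0.0, 0.563, 0.827, 0.0]
contact_force: [-1.4, -2.6, 11.2]
gripper_width: 0.001
```

Left: about 1.7 N/mm, already 11 N at about 6 mm, so it's stiff. Now the middle.

>>> drive_tool --increments "0 0 0.015 0; 0 0 0.015 0; 0.011 -0.0243 0 0; 0.011 -0.0243 0 0; 0.011 -0.0244 0 0; 0 0 0 0; 0 0 0 0; 0 0 -0.01 0; 0 0 -0.01 0; 0 0 0 0; 0 0 0 0"

```text
t: 9.03
eef_pos: [0.431, 0.2505, 0.0617]
tool_rot: [-0.001, 0.562, 0.827, -0.001]
contact_force: [-0.6, -0.5, 0.2]
gripper_width: 0.004
```

>>> drive_tool --increments "0.001 0 -0.002 0; 0 0 -0.002 0; 0 0 0 0; 0 0 0 0"

```text
t: 9.37
eef_pos: [0.4334, 0.2506, 0.0591]
tool_rot: [-0.0, 0.563, 0.827, 0.0]
contact_force: [-0.1, 0.9, 2.3]
gripper_width: 0.002
```

>>> drive_tool --increments "0 0 -0.002 0; 0 0 0 0; 0 0 0 0"

```text
t: 9.62
eef_pos: [0.4335, 0.2506, 0.0571]
tool_rot: [-0.0, 0.563, 0.827, 0.001]
contact_force: [0.1, 2.4, 3.6]
gripper_width: -0.001
```

>>> drive_tool --increments "0 0 -0.002 0; 0 0 0 0; 0 0 0 0"

```text
t: 9.87
eef_pos: [0.4335, 0.2505, 0.0551]
tool_rot: [-0.0, 0.563, 0.827, 0.001]
contact_force: [-1.4, 2.5, 5.8]
gripper_width: 0.002
```

>>> drive_tool --increments "0 0 -0.001 0; 0 0 0 0; 0 0 0 0"

```text
t: 10.12
eef_pos: [0.4335, 0.2505, 0.0541]
tool_rot: [0.0, 0.563, 0.827, 0.001]
contact_force: [-2.0, 2.2, 7.0]
gripper_width: 0.0
```

>>> drive_tool --increments "0 0 0.015 0; 0 0 0.015 0; 0.011 -0.0243 0 0; 0.011 -0.0243 0 0; 0.011 -0.0244 0 0; 0 0 0 0; 0 0 0 0; 0 0 -0.01 0; 0 0 -0.01 0; 0 0 0 0; 0 0 0 0"

```text
t: 11.03
eef_pos: [0.465, 0.1775, 0.0627]
tool_rot: [-0.001, 0.562, 0.827, -0.001]
contact_force: [-0.4, 0.7, 0.1]
gripper_width: -0.0
```

>>> drive_tool --increments "0 0 -0.002 0; 0 0 -0.002 0; 0 0 0 0; 0 0 0 0"

```text
t: 11.37
eef_pos: [0.4663, 0.1771, 0.0599]
tool_rot: [0.0, 0.563, 0.827, 0.0]
contact_force: [0.2, 0.5, 0.2]
gripper_width: -0.003
```

>>> drive_tool --increments "0 0 -0.002 0; 0 0 0 0; 0 0 0 0"

```text
t: 11.62
eef_pos: [0.4665, 0.1771, 0.058]
tool_rot: [0.0, 0.563, 0.827, 0.0]
contact_force: [0.0, 1.2, 1.3]
gripper_width: -0.002
```

>>> drive_tool --increments "0 0 -0.002 0; 0 0 0 0; 0 0 0 0"

```text
t: 11.87
eef_pos: [0.4665, 0.1771, 0.0559]
tool_rot: [0.0, 0.563, 0.827, 0.0]
contact_force: [-0.3, 0.6, 3.2]
gripper_width: 0.001
```

>>> drive_tool --increments "0 0 -0.002 0; 0 0 0 0; 0 0 0 0"

```text
t: 12.12
eef_pos: [0.4665, 0.1771, 0.0539]
tool_rot: [0.0, 0.563, 0.827, 0.0]
contact_force: [-0.0, 0.5, 3.6]
gripper_width: -0.002
```

>>> drive_tool --increments "0 0 -0.002 0; 0 0 0 0; 0 0 0 0"

```text
t: 12.37
eef_pos: [0.4665, 0.1771, 0.0519]
tool_rot: [0.0, 0.563, 0.827, 0.0]
contact_force: [0.3, 0.4, 5.1]
gripper_width: -0.002
```

>>> drive_tool --increments "0 0 -0.002 0; 0 0 0 0; 0 0 0 0"

```text
t: 12.62
eef_pos: [0.4665, 0.1771, 0.05]
tool_rot: [0.0, 0.563, 0.827, 0.0]
contact_force: [0.0, 0.2, 5.7]
gripper_width: 0.001
```

Right takes 5.7 N at about 10 mm (roughly 0.5 N/mm), against about 1 for the middle and 1.7 for the left, so the right foot is the soft one. I'll lift, check clearance near its tag, then move over it.

>>> drive_tool --increments "0 0 0.02 0; 0 0 0.025 0; 0.0158 0.0072 0 0; 0.0158 0.0072 0 0; 0.0158 0.0072 0 0; 0.0158 0.0072 0 0; 0 0 0 0; 0 0 0 0"

```text
t: 13.28
eef_pos: [0.529, 0.2054, 0.094]
tool_rot: [-0.001, 0.563, 0.826, -0.001]
contact_force: [-0.7, 0.4, -0.3]
gripper_width: 0.005
```

Run:
```python
from station import bot
from h import *
o=bot.get_obs();e=o['eef_pos'];print(o['t'],e,o['contact_force'])
cs,cd=bot.calibration("scene"),bot.calibration("side")
print(tri(cs,cd,(343,212),(337,230)))
im=bot.read_camera("side")[:,:,::-1];cv2.imwrite("pics/s5.png",cv2.resize(im[200:330,260:400],None,fx=5,fy=4.5))
im=bot.read_camera("wrist")[:,:,::-1];cv2.imwrite("pics/w5.png",im)
w=bot.calibration("wrist")
for p in((.4637,.3525,.075),(.4965,.2795,.075),(.5293,.2065,.075)):print(proj(w,np.array(p)))
```

```text
13.2833 [0.52903463 0.20542697 0.09402806] [-0.65065645  0.37848952 -0.2979879 ]
[0.5461 0.1061 0.0803]
(np.float64(303.3327712029062), np.float64(-138.06602521800278))
(np.float64(315.19904046046577), np.float64(105.60721505319))
(np.float64(323.95452870369763), np.float64(285.40072420734435))
```

View pics/s5.png

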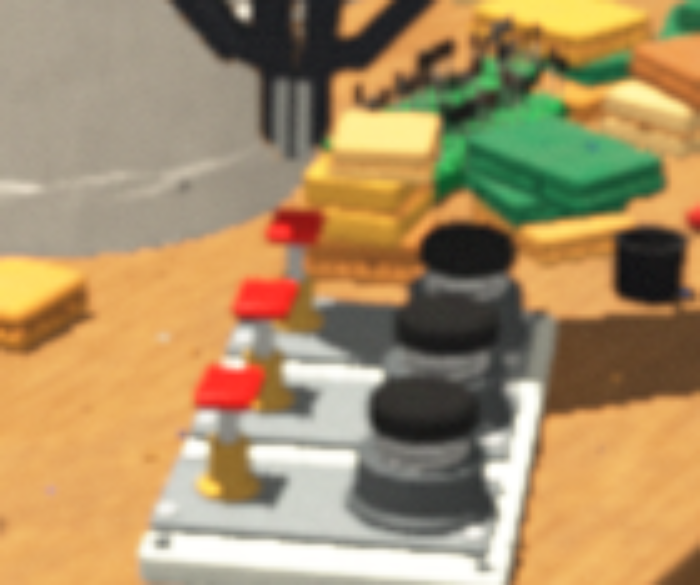

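View pics/w5.png

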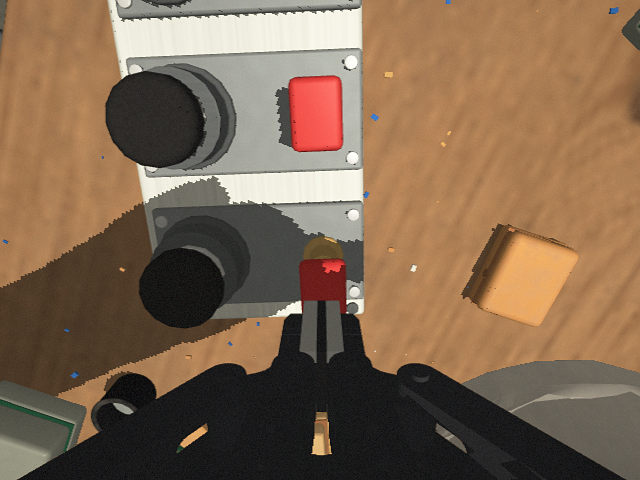

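The wrist view puts the right tag at about (323,285), matching the predicted (324,285), and the tips are above it. Clearance is fine, so I'll press it down.

>>> drive_tool --increments "0 0.001 -0.01 0; 0 0 -0.01 0; 0 0 -0.006 0; 0 0 0 0; 0 0 -0.003 0; 0 0 -0.003 0; 0 0 -0.003 0; 0 0 0 0; 0 0 0 0"

```text
t: 14.13
eef_pos: [0.5295, 0.2067, 0.0598]
tool_rot: [0.0, 0.563, 0.827, 0.0]
contact_force: [0.0, -0.2, -0.3]
gripper_width: -0.001
```

>>> drive_tool --increments "0 0 -0.003 0; 0 0 -0.003 0; 0 0 -0.003 0; 0 0 -0.003 0; 0 0 0 0; 0 0 0 0"

```text
t: 14.63
eef_pos: [0.5292, 0.2066, 0.0473]
tool_rot: [-0.0, 0.563, 0.827, -0.0]
contact_force: [-0.8, 0.0, -0.2]
gripper_width: 0.0
```

Run:
```python
from station import bot
from h import *
im=bot.read_camera("side")[:,:,::-1];cv2.imwrite("pics/s6.png",cv2.resize(im[200:330,260:400],None,fx=5,fy=4.5))
im=bot.read_camera("wrist")[:,:,::-1];cv2.imwrite("pics/w6.png",im)
```

```text
(no output)
```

View pics/s6.png

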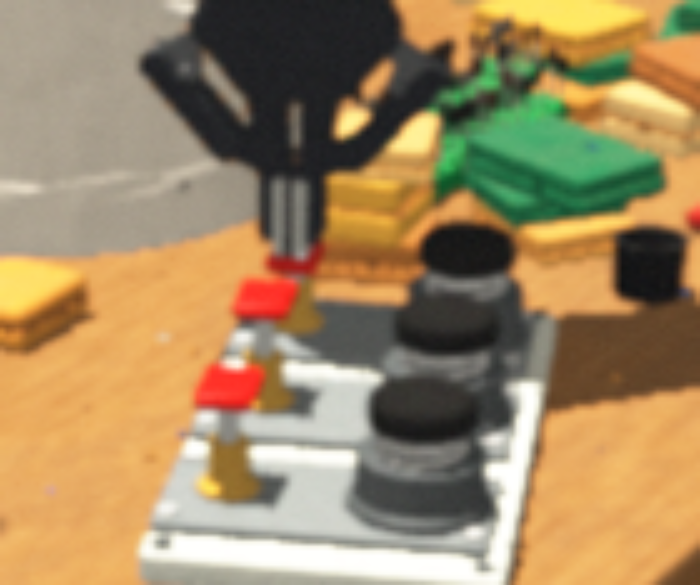

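View pics/w6.png

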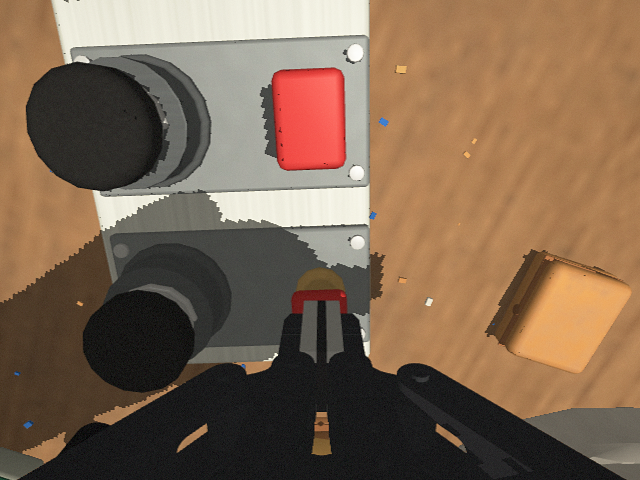

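The side view shows the tips on the right tag and the tag already partly down (red row 258, from about 227); its friction holds it there, so the force relaxes to zero. I'll go on to the stop.

>>> drive_tool --increments "0 0 -0.002 0; 0 0 -0.002 0; 0 0 -0.002 0; 0 0 0 0; 0 0 0 0"

```text
t: 15.15
eef_pos: [0.5294, 0.2067, 0.0415]
tool_rot: [-0.0, 0.563, 0.827, -0.0]
contact_force: [-0.1, 0.1, 0.1]
gripper_width: -0.0
```

>>> drive_tool --increments "0 0 -0.002 0; 0 0 0 0; 0 0 0 0"

```text
t: 15.4
eef_pos: [0.5296, 0.2068, 0.0406]
tool_rot: [0.0, 0.563, 0.827, -0.0]
contact_force: [-3.9, -1.6, 9.1]
gripper_width: -0.001
```

Stop reached: the height no longer follows the command and the force is 9 N. One more millimetre and a short hold, then I'll retreat.

>>> drive_tool --increments "0 0 -0.001 0; 0 0 0 0; 0 0 0 0; 0 0 0 0"

```text
t: 15.73
eef_pos: [0.5296, 0.2068, 0.0405]
tool_rot: [0.001, 0.563, 0.827, -0.0]
contact_force: [-5.9, -3.0, 18.2]
gripper_width: -0.002
```

>>> drive_tool --increments "0 0 0.01 0; 0 0 0.02 0; 0 0 0.03 0; 0 0 0.03 0; 0 0 0.03 0; 0 0 0.03 0; 0 0 0.02 0; -0.02 0 0 0; -0.02 0 0 0; -0.02 0 0 0; 0 0 0 0; 0 0 0 0"

```text
t: 16.73
eef_pos: [0.469, 0.2067, 0.2091]
tool_rot: [0.001, 0.562, 0.827, 0.0]
contact_force: [1.4, 0.3, -0.3]
gripper_width: 0.004
```

Run:
```python
from station import bot
from h import *
o=bot.get_obs();print(o['t'],o['eef_pos'],o['contact_force'],abs(o['joint_vel']).max())
cd,cs=bot.calibration("side"),bot.calibration("scene")
im=bot.read_camera("side")[:,:,::-1];cv2.imwrite("pics/s7.png",cv2.resize(im[200:330,260:400],None,fx=5,fy=4.5))
i2=bot.read_camera("scene")[:,:,::-1];cv2.imwrite("pics/sc7.png",i2)
for n,m,c in(("side",im,cd),("scene",i2,cs)):
    h=cv2.cvtColor(np.ascontiguousarray(m),cv2.COLOR_BGR2HSV)
    k=((((h[...,0]<5)|(h[...,0]>174))&(h[...,1]>170)&(h[...,2]>90))).astype(np.uint8)
    N,_,st,ce=cv2.connectedComponentsWithStats(k)
    for i in range(1,N):
        if st[i,4]>25 and 265<ce[i][0]<330 and 225<ce[i][1]<300: print(n,st[i],ce[i].round(1))
    for p in((.5293,.2065,.073),(.5293,.2065,.051)):print(n,'pred',np.round(proj(c,np.array(p)),1))
    if n=="scene": d=cv2.absdiff(m,cv2.imread("pics/scene0.png")).max(2);cv2.imwrite("pics/diff7.png",d)
```

```text
16.7333 [0.46904582 0.20674847 0.20910083] [ 1.37895603  0.26761731 -0.29653149] 0.03688151108940085
side [307 256  18  15 151] [315.5 262.9]
side [299 282  13   9  92] [305.4 285.9]
side pred [318.4 249.8]
side pred [318.2 259.7]
scene [311 237  11  10  69] [316.1 241.2]
scene [294 251  12  10  74] [299.3 255.3]
scene [275 274  13  11  87] [281.  278.9]
scene pred [315.4 234.5]
scene pred [315.2 241.3]
```

View pics/s7.png

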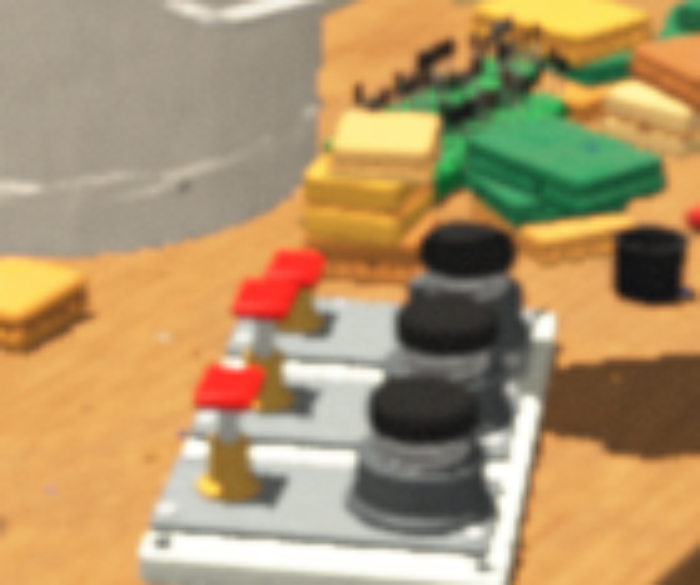

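View pics/sc7.png

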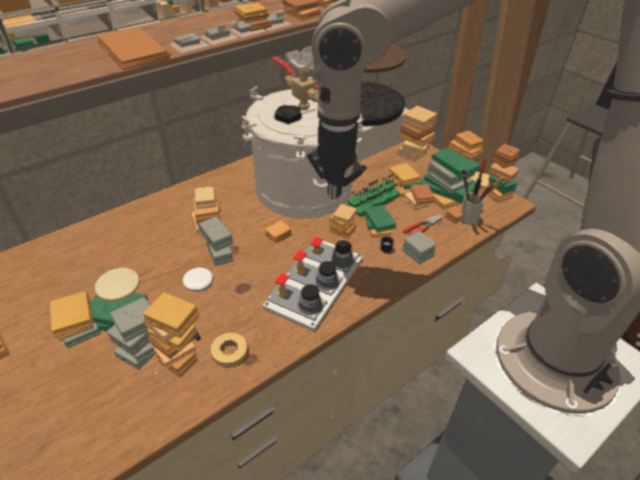

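The right tag is now at scene (316.1,241.2), against a predicted (315.2,241.3) for fully down. The left and middle tags are within 0.1 px of where they started, the loose things look untouched, and the arm is clear. Handing in.

```bash
python3 -c "
from station import bot
print(bot.hand_in())"
```

```text
the job is handed in; nothing more can be done
None
```

I pressed the left, middle and right pads in that order, found the right foot to be the soft one, and pushed its red tag down to the stop. The job was handed in at about 17 s, well inside the 48 s limit; no verdict is reported.

| Pad | Force measured | Approximate depth | Approximate stiffness |
|---|---|---|---|
| Left | 11 N | 6 mm | 1.7 N/mm |
| Middle | 7 N | 6 mm | 1 N/mm |
| Right | 5.7 N | 10 mm | 0.5 N/mm |

- **Right tag:** it met a hard stop, with 18 N at the end and no further travel. In the scene view afterwards it sits within 1 px of where a fully lowered tag should appear.
- **Other tags:** in the scene view the left and middle tags are within 0.1 px of where they started. In the side view the right and middle tags merged into one blob, so that view checks only the left one.
- **Loose things:** I compared these only by eye in the last scene picture, and they look unmoved. The arm was left well clear of everything.

**Disagreement:** with the jaws shut, the fingertips touched the pads with the TCP at about z = 0.060 m. The stated 22 mm overhang would put that at 0.094 m. I therefore worked from force and camera views, and the sideways positions agreed throughout.

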